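# Short spin in the micro-centrifuge

### The arm

A 6-joint arm with a two-finger parallel gripper is mounted at the origin on a cart in front of the work surface, level with it; the furniture and walls round the work are solid. World frame = base frame: x ahead of the robot, y to its left, z up, the work surface at z = 0. Lengths are in m, angles in rad, forces in N, time in s.
With the tool pointing down it reaches from about 0.4 to 0.825 m from the base axis. Payload 7 kg.
Tool frame: the origin (TCP) lies at the centre of the arm's flange, where the gripper is bolted on; the fingertips stand 178 mm ahead of it and the grasp point (between the pads) lies arm.tcp_to_grasp ahead of it (arm.tcp_to_grasp is the distance from the TCP to the grasp point, in m); z points along the fingers, y is the direction in which the jaws open and shut (so a half turn about z gives the same grasp; the last joint's range is limited). The gripper opens to 88 mm and grips with 3 to 60 N. Pads are 19 mm wide; open, the fingers measure 130 mm over their backs; the gripper's body (78 mm by 193 mm) begins 47 mm behind the grasp point.
Start: joints at [-0.943, 0.359, 0.012, 0, -1.224, -0.288], TCP at [0.225, -0.636, 0.405] pointing down, gripper open.
Joint ranges: [-3.07, 3.07], [-1.43, 2.12], [-1.02, 1.25], [-3.03, 1.67], [-3.05, -0], [-3.03, 3.03]. Speed limits (rad/s): [2.39, 2.39, 3.01, 3.14, 3.14, 3.14].

### API

Orientations are given as [roll, pitch, yaw] about the fixed x, y, z axes, in that order (R = Rz(yaw) Ry(pitch) Rx(roll)).
In Python, from station import arm gives the robot as it stands.
- The arm moves only by the tool move_arm, never from a script. Its argument "deltas" is a list of rows, each a list of 6 numbers: the shift along the world's x, y, z in mm, then the turn, a rotation vector about the world's x, y, z in degrees. In form: [[tx, ty, tz, ax, ay, az], ...]. A call has exactly 5 rows; each row shifts and turns the commanded pose from where the row before left it; what a row does not reach is not made up. A row lasts 1/12 s, in which the tool goes at most 41.7 mm and 7.16 degrees, less where a joint would pass 70% of its speed; a pose out of reach is approached as far as the arm can. A call with a gripper value outside its range is refused whole. "claw" is the closure in counts, from 0 (fully open) to 255 (shut), set as the call begins (left out, the last holds). The fingers move at their own pace and stop on an object; "squeeze" is the grip in N (left out, the last holds). Time passes only in rows, so rows that do not move let the fingers close, or fill a call up. It gives the time, the measured TCP pose, the force and the opening at its end, in the units of the state.
- arm.get_state(): the state, without advancing time (a new reading comes with each control period).
- arm.grab_frame(name): name is "side" or "top"; returns the picture (384x512x3 uint8, red, green, blue); there is no depth.
- arm.calibration(name): a dict with "intrinsics" (3x3 intrinsics, pixels), "k1" (the pictures are not rectified: a ray, as slopes to the right and down, at radius r is drawn at 1 + k1 r^2 times it, then the intrinsics apply), "T" (4x4, takes a point from camera to world coordinates). Camera axes: x right, y up, looking along -z (the intrinsics and any distortion apply to the point x, -y, -z); pixel columns grow to the right and rows downward; lengths in m; the calibration is good to about 2 mm. A picture is of the moment at which its call begins. calibration takes no time and is no camera call.
- arm.job_done(): hands the job in, once; it reports no verdict.
Trained networks look in the newest picture that a camera, given by its name, has taken for a name from the list of things; names that differ only in an ending like _2 or _b are one class to them, and where a whole thing is asked for, a point or a joint stands for the part that bears it (a point fixed in the world has none). Each returns a list of dicts, best first, with "score" (0 to 1); they miss things now and then, are a little off and sometimes report something else, mostly with a low value. They report only what shows in the picture. A call takes as long as a camera call.
- arm.spot_in(thing, camera): "xy" ([column, row] in pixels, amid what is visible of it).
- arm.masks_of(thing, camera): "pixels" (384x512 bool, what is visible of it) and "xy" ([column, row] in pixels, amid what is visible of it).
- arm.spot_point(thing, camera): "xy" ([column, row] in pixels: a listed point, or the origin of a listed thing).
The state is a dict: "t": time; "q": joint angles; "qd": joint speeds; "joint_efforts": joint torques, N m; "eef_pos": TCP position; "ee_rot": TCP orientation; "force": force on the tool from outside, world axes, zero at the start; "moment": the same for the moment, N m; "width": finger opening in m.
Only numpy, scipy, OpenCV 4.12 (cv2) and the standard library are available. Lean on these libraries where they do the work, as an engineer would, in place of code of your own. Each camera call takes 0.05 s, during which the arm holds its last target. There are 200 camera calls.

### The job

The tubes in the micro-centrifuge are loaded and need a short spin. With closed fingers push the lid down by its outer face until the catch holds it, then press the far half of the black rocker to switch the power on, then press the oblong key at the right end of the panel right down and keep it down: the program finishes while the fingertips still hold this key. Grasp nothing, leave the round and the square key alone, and do not disturb the loose things round the machine.

Things in the scene. Friction and masses are not known exactly. Their poses are not given: they have to be found in the camera images.
- centrifuge: White bench micro-centrifuge, 300 deep, 224 wide (mm), fixed. Origin: on the worktop under the centre of its round bowl; x to its back (hinge side), y to its left seen from the keys, z up. Bowl rim: radius 92, 104 high. Deck 100 high from x = -79 to -120, then the key panel, falling 15 degrees to 84 high at x = -182. Highest point 131 with the lid shut. No other part of it has to be touched
- lid (a joint): Angle of the round lid (rad): 0 shut, starts at 0.7 to 1.0. It turns about a level line along the machine's y through lid_hinge. A spring lifts it: let go too soon it rises to about 0.8. Pushing the lip takes 1 to 3 N, then 5 to 8 N about 10 to 5 mm before the end, where a sprung roller in the deck snaps over the lid's striker and then holds the lid below 0.01
- lid_hinge (a point): Point on the lid's hinge line, in the middle of the machine's width, at x = 100, 108 high (mm, machine's frame); fixed, same axes as the machine
- lid_lip (a point): On the outer face of the lid's ribbed front lip (tab 54 wide, 20 beyond the edge of the lid, 10 thick, mm); moves with the lid. At lid angle a it lies (-202 cos a + 9 sin a, 0, 202 sin a + 9 cos a) mm from lid_hinge in the machine's frame, and the outer face looks along (sin a, 0, cos a): push on this back and upper side. Lid: dome of radius 94, 25 high
- lid_inside (a point): Centre of the grey liner on the inner face of the lid (disc of radius 80 mm, 100 mm from the hinge); moves with the lid. The inner face is not to be touched
- rocker (a joint): Tilt of the black power rocker at the left end of the panel (rad): 0 off (far half stands up), 0.4 on (far half down). It tips about a line along the machine's y, snaps over at 0.2 and stays. 36 mm long up the slope, 22 mm wide, in a frame 44 x 30 mm that is 4 mm high. 4 to 6 N on the far half tips it
- rocker_far_half (a point): Top of the rocker's far half (the half toward the lid), 11.5 mm from its pivot; moves with it and must go down about 5 mm, square to the panel (the far end, 18 mm from the pivot, stands 2 mm higher at first and goes down 7 mm). Off, it is about 110 mm above the worktop
- short_spin_key (a joint): Travel of the oblong short-spin key at the right end of the panel (m): 0 up, 0.004 fully down, along the panel's normal. Sprung: 1.2 N to begin, 4 N fully down; comes up when let go. The machine spins only while it is down
- short_spin_key_top (a point): Middle of the top of the oblong key, 36 mm wide (machine's y), 18 mm up the slope, 10 mm off the panel; moves with the key. The panel's outward normal is (-0.26, 0, 0.97) in the machine's frame
- square_key (a joint): Travel of the square stop key (m), 18 x 18 mm, same height and spring as the oblong key, 58 mm to the left of it, centre to centre. Not to be pressed
- round_key (a joint): Travel of the round timed-run key (m), 20 mm across, same height and spring, 50 mm left of the square key and 54 mm right of the rocker. Not to be pressed
- weigh_bottle_3: Loose bystander: 43 x 48 mm clear glass weighing bottle with a knobbed lid. Origin under its middle, on the worktop. Not to be disturbed
- rubber_stopper: Loose bystander: 27 x 29 x 26 mm black rubber stopper. Origin under its middle, on the worktop. Not to be disturbed
- amber_drop_bottle: Loose bystander: 40 x 40 x 81 mm brown glass dropper bottle with a white cap. Origin under its middle, on the worktop. Not to be disturbed
- beaker_small: Loose bystander: 46 x 52 x 58 mm small glass beaker. Origin under its middle, on the worktop. Not to be disturbed
- marker_red: Loose bystander: 13 x 132 mm red marker pen with a black cap, lying. Origin under its middle, on the worktop. Not to be disturbed
- petri_dish: Loose bystander: 62 x 13 mm clear petri dish. Origin under its middle, on the worktop. Not to be disturbed
- tweezers: Loose bystander: 13 x 123 x 10 mm steel tweezers, lying. Origin under its middle, on the worktop. Not to be disturbed

How it is judged:
On the way, in this order (a step that is already met when the one before it is completed fails the run):
1. the lid is pushed shut and caught (value of joint lid below 0.02 rad), for 0.2 s.
2. the power rocker is tipped on, the lid being shut (value of joint lid below 0.02 rad and value of joint rocker above 0.3 rad), for 0.2 s.
3. the short-spin key is held down by the fingers, lid shut and power on (all of step 2 and value of joint short_spin_key above 0.0028 m and contact force between the fingers and short_spin_key above 1 N), for 0.3 s.
At the end, for the whole second after the job is handed in: The lid is shut and held by its catch alone (joint under 0.02 rad, untouched), the rocker is on (over 0.3 rad) and let go, and the fingertips hold the oblong key down (at least 2.8 of its 4 mm, with more than 1 N) (all of step 3 and contact force between the fingers and rocker below 0.2 N and contact force between each of the arm, the fingers and lid below 0.2 N); the arm keeps its last pose, push and grip.
It fails at once if the power is switched on while the lid is not shut (value of joint rocker above 0.25 rad and value of joint lid above 0.03 rad).
It fails at once if the short-spin key is pressed before the lid is shut and the power is on (value of joint short_spin_key above 0.002 m and (value of joint rocker below 0.2 rad or value of joint lid above 0.03 rad)).
It fails at once if the round or the square key is pressed (value of joint any of round_key, square_key above 0.002 m).
It fails at once if the lid is taken hold of: the fingers touch its inner face (contact force between the fingers and lid_c0 above 1 N).
It fails at once if a loose thing beside the machine is shifted by more than 15 mm, lifted or knocked over (distance of any of weigh_bottle_3, rubber_stopper, amber_drop_bottle, beaker_small, marker_red, petri_dish, tweezers from where it was at the start of the episode above 0.015 m).
It also fails if it takes over 48 s, if anything falls off the work surface, if the arm or the gripper's body presses on something with over 40 N, if the wrist force passes 120 N, or if a joint passes its speed limit or range.

## Working session

There is one attempt and no reset: what is moved stays moved. The work goes in short steps, Python scripts to look and compute and a tool call to move; the robot and the scene stay as the last step left them, time stands still between calls to the robot, and variables do not carry over. Pictures are saved under pics/ and viewed, about 8 in all and at most 12, crops included, and the job is handed in when it is done.

Besides the shell and the picture viewer there is one more tool, called by a JSON object that holds its "name" and its "arguments". move_arm: Moves the arm, as the interface text tells. Its arguments: {"type":"object","properties":{"deltas":{"type":"array","items":{"type":"array","items":{"type":"number"}}},"claw":{"type":"number"},"squeeze":{"type":"number"}},"required":["deltas"]}

```bash
ls; mkdir -p pics; cat > h.py <<'E'
import numpy as np, cv2
from station import arm
def ray(cam,xy):
    c=arm.calibration(cam); K=np.array(c["intrinsics"]); T=np.array(c["T"]); k=c["k1"]
    d=np.array([(xy[0]-K[0,2])/K[0,0],(xy[1]-K[1,2])/K[1,1]]); u=d.copy()
    for _ in range(30): u=d/(1+k*(u@u))
    return T[:3,3], T[:3,:3]@np.array([u[0],-u[1],-1.])
def onz(cam,xy,z):
    o,d=ray(cam,xy); return o+d*(z-o[2])/d[2]
def tri(a,b):
    A=np.zeros((3,3));v=np.zeros(3);L=[]
    for o,d in (a,b):
        d=d/np.linalg.norm(d);P=np.eye(3)-np.outer(d,d);A+=P;v+=P@o;L.append((P,o))
    x=np.linalg.solve(A,v); return x,[np.linalg.norm(P@(x-o)) for P,o in L]
def proj(cam,p):
    c=arm.calibration(cam); K=np.array(c["intrinsics"]); T=np.array(c["T"])
    q=T[:3,:3].T@(np.asarray(p)-T[:3,3]); u=np.array([q[0],-q[1]])/-q[2]; u=u*(1+c["k1"]*(u@u))
    return K[:2,:2]@u+K[:2,2]
E
python3 - <<'E'
from h import *
for c in("side","top"):
    cv2.imwrite(f"pics/{c}0.png",arm.grab_frame(c)[:,:,::-1])
for n in ["centrifuge","lid_hinge","lid_lip","lid_inside","rocker_far_half","short_spin_key_top"]:
    P={}
    for c in("side","top"):
        r=arm.spot_point(n,c); 
        for e in r[:2]: print(n,c,np.round(e["xy"],1),round(e["score"],2))
        if r: P[c]=r[0]["xy"]
    if len(P)==2: print("   tri",*[np.round(v,4) for v in tri(ray("side",P["side"]),ray("top",P["top"]))])
for n in ["round_key","square_key","short_spin_key","rocker"]:
    for c in("side","top"):
        for e in arm.spot_in(n,c)[:2]: print(n,c,np.round(e["xy"],1),round(e["score"],2),np.round(onz(c,e["xy"],.1),3))
for n in "weigh_bottle_3 rubber_stopper amber_drop_bottle beaker_small marker_red petri_dish tweezers".split():
    for c in("side","top"):
        for e in arm.spot_point(n,c)[:1]: print(n,c,np.round(e["xy"],1),round(e["score"],2),np.round(onz(c,e["xy"],0),3))
s=arm.get_state();print({k:np.round(v,3) for k,v in s.items()}, arm.tcp_to_grasp)
for c in("side","top"): print(c,np.round(arm.calibration(c)["T"],3))
E
```

```text
pics
centrifuge side [228.7 214.6] 0.97
centrifuge side [281.7 267.2] 0.61
centrifuge top [260.9 173.5] 0.56
   tri [ 0.632  -0.0153  0.001 ] [0.0039 0.0039]
lid_hinge side [196.  177.8] 0.91
lid_hinge top [270.9 118.3] 0.68
lid_hinge top [258.7 172.9] 0.42
   tri [ 0.7274 -0.0377  0.1056] [0.0027 0.0027]
lid_lip side [243.7 133. ] 0.6
lid_lip top [257.1 159.3] 0.86
   tri [ 0.5901 -0.0056  0.2531] [0.0038 0.0038]
lid_inside side [218.3 156. ] 0.59
lid_inside top [264.5 141.4] 0.62
lid_inside top [280.6 236. ] 0.35
   tri [ 0.6547 -0.0211  0.1788] [0.0023 0.0023]
rocker_far_half side [273.9 202.8] 0.67
rocker_far_half top [192.3 147.4] 0.54
rocker_far_half top [209.3 220.3] 0.45
   tri [0.5732 0.1355 0.1575] [0.0718 0.0718]
short_spin_key_top side [292.5 176.7] 0.41
short_spin_key_top top [284. 242.] 0.52
short_spin_key_top top [327.  222.7] 0.16
   tri [ 0.457  -0.0619  0.1005] [0.0028 0.0028]
round_key top [231.6 228.7] 0.43 [0.483 0.05  0.1  ]
short_spin_key side [290.1 178. ] 0.6 [ 0.466 -0.055  0.1  ]
short_spin_key top [277.7 236. ] 0.59 [ 0.467 -0.049  0.1  ]
short_spin_key to
[... 912 characters left out ...]
, 'q': array([-0.943,  0.359,  0.012,  0.   , -1.224, -0.288]), 'qd': array([-0.002, -0.   , -0.001,  0.   , -0.001,  0.   ]), 'joint_efforts': array([-0.0000e+00, -5.8238e+01,  2.9329e+01,  7.0030e+00,  1.2000e-02,
       -0.0000e+00]), 'eef_pos': array([ 0.225, -0.636,  0.405]), 'ee_rot': array([-3.142, -0.   , -2.802]), 'force': array([-0.015,  0.392,  0.426]), 'moment': array([0.016, 0.03 , 0.   ]), 'width': np.float64(0.088)} 0.1593
side [[-0.998  0.019 -0.063  0.476]
 [-0.064 -0.475  0.877  1.131]
 [-0.013  0.88   0.475  0.718]
 [ 0.     0.     0.     1.   ]]
top [[-0.005  0.98  -0.198  0.397]
 [-1.    -0.007 -0.009 -0.004]
 [-0.011  0.198  0.98   0.962]
 [ 0.     0.     0.     1.   ]]
```

```bash
python3 - <<'E'
import cv2,numpy as np
a=cv2.imread("pics/top0.png");b=cv2.imread("pics/side0.png")
a=cv2.resize(a[90:310,140:370],None,fx=3,fy=3,interpolation=cv2.INTER_CUBIC)
cv2.imwrite("pics/top0c.png",a[:600])
b=cv2.resize(b[100:280,150:370],None,fx=3.3,fy=3.3,interpolation=cv2.INTER_CUBIC)
cv2.imwrite("pics/side0c.png",b)
E
```

```text
(no output)
```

View pics/top0c.png

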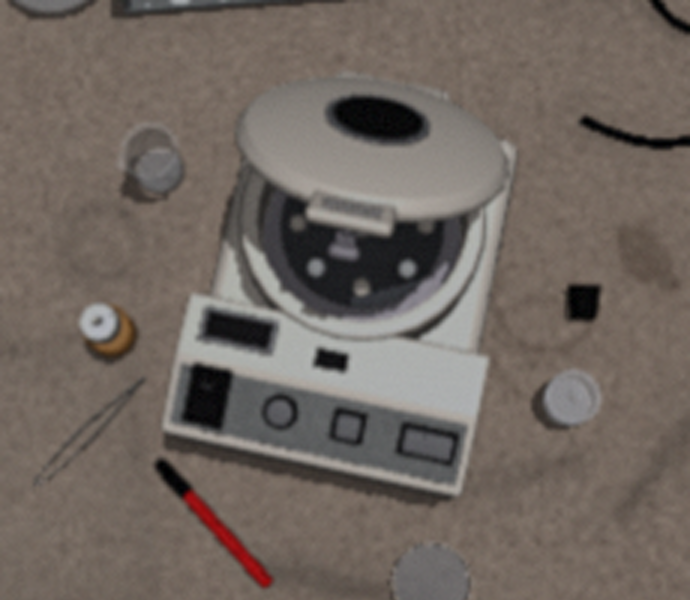

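View pics/side0c.png

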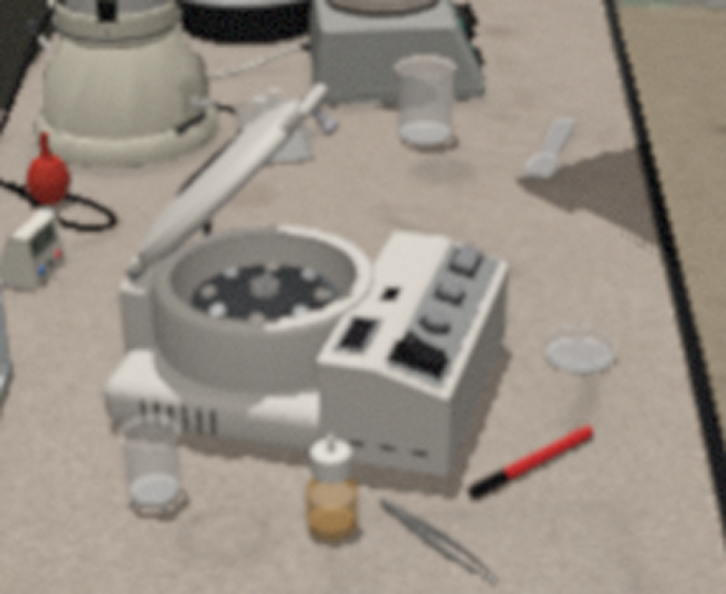

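```bash
cat > fit.py <<'E'
from h import *
from scipy.optimize import least_squares
t=lambda x,y:(140+x/3,90+y/3); s=lambda x,y:(150+x/3.3,100+y/3.3)
O=[("rk",t(208,396),s(418,353)),("rd",t(280,411),s(433,322)),("sq",t(348,427),s(451,293)),("ob",t(428,443),s(470,260)),
 ("hinge",(270.9,118.3),(196,177.8)),("lip",(257.1,159.3),(243.7,133)),("o",(260.9,173.5),(228.7,214.6)),("in",(264.5,141.4),(218.3,156))]
Y=dict(rk=81,rd=27,sq=-23,ob=-81)
def W(p,m):
    c,s_=np.cos(p[2]),np.sin(p[2]); m=np.array(m)/1e3
    return np.array([p[0]+c*m[0]-s_*m[1],p[1]+s_*m[0]+c*m[1],m[2]])
def M(p,n):
    a=p[3]
    if n in Y:
        x=p[4]*1e3; h=9 if n!="rk" else 6   # mean top height over the panel
        zp=100-16/62*(-120-x); return (x-.26*h,Y[n]+p[5]*1e3,zp+.97*h)
    return dict(hinge=(100,0,108),lip=(100-202*np.cos(a)+9*np.sin(a),0,108+202*np.sin(a)+9*np.cos(a)),o=(0,0,0),
      **{"in":(100-100*np.cos(a),0,108+100*np.sin(a))})[n]
def res(p):
    r=[]
    for n,a,b in O:
        w=W(p,M(p,n)); k=1 if n in Y else .5
        r+=list(k*(proj("top",w)-a))+list(k*(proj("side",w)-b))
    return np.array(r)
if __name__=="__main__":
    f=least_squares(res,[.632,-.015,-.2,.8,-.15,0],loss="soft_l1"); p=f.x; np.save("p.npy",p)
    print(np.round(p,4)); print(np.round(res(p).reshape(-1,4),1))
    for n,_,_ in O: print(n,np.round(M(p,n),1),np.round(W(p,M(p,n)),4))
E
python3 fit.py
```

```text
[ 0.6311 -0.0154 -0.2266  0.7516 -0.1526  0.0009]
[[-0.4 -0.5 -0.   0.5]
 [-0.2  0.2  1.  -1.5]
 [-0.1 -0.   0.1 -1.7]
 [-0.2  0.6 -0.8 -1.4]
 [ 0.1  0.2 -0.7 -0.6]
 [ 0.1  0.9 -0.8 -0.1]
 [ 0.  -0.6  0.8  0.3]
 [ 0.1 -1.  -0.   0.5]]
rk [-154.1   81.9   97.4] [0.4994 0.099  0.0974]
rd [-154.9   27.9  100.3] [0.4865 0.0465 0.1003]
sq [-154.9  -22.1  100.3] [ 0.4752 -0.0022  0.1003]
ob [-154.9  -80.1  100.3] [ 0.4622 -0.0587  0.1003]
hinge [100   0 108] [ 0.7286 -0.0379  0.108 ]
lip [-41.4   0.  252.5] [ 0.5908 -0.0061  0.2525]
o [0 0 0] [ 0.6311 -0.0154  0.    ]
in [ 26.9   0.  176.3] [ 0.6574 -0.0215  0.1763]
```

```bash
cat > way.py <<'E'
from fit import *
p=np.load("p.npy")
def tcp(mpt,tilt=0): # tip centre machine mm -> TCP world mm ; tilt deg leaning to the robot
    t=np.radians(tilt); return np.round(W(p,np.array(mpt)+178*np.array([-np.sin(t),0,np.cos(t)]))*1e3,1)
def lidtip(a,r=209,off=0,h=9):  # front bottom edge of tip on lip's outer face
    h=h+off; return np.array([100-r*np.cos(a)+h*np.sin(a)+9.5,0,108+r*np.sin(a)+h*np.cos(a)])
E
python3 - <<'E'
from way import *
L=[tcp(lidtip(a,off=o)) for a,o in [(.75,40),(.75,10),(.75,0),(.6,0),(.45,0),(.3,0),(.15,0),(0.05,0),(0,0),(-.02,0)]]
prev=None
for l in L:
    print(l, None if prev is None else np.round(l-prev,1)); prev=l
print(L[0]-arm.get_state()["eef_pos"]*1e3)
E
```

```text
[621.4 -13.2 464.3] None
[601.5  -8.6 442.4] [-19.9   4.6 -21.9]
[594.8  -7.  435. ] [-6.7  1.6 -7.4]
[574.7  -2.4 411.4] [-20.1   4.6 -23.6]
[558.3   1.4 385. ] [-16.4   3.8 -26.4]
[545.9   4.3 356.4] [-12.4   2.9 -28.6]
[537.8   6.1 326.1] [ -8.1   1.8 -30.3]
[534.9   6.8 305.4] [ -2.9   0.7 -20.7]
[534.2   6.9 295. ] [ -0.7   0.1 -10.4]
[534.1   7.  290.8] [-0.1  0.1 -4.2]
[396.43648806 623.19656572  59.61665588]
```

View pics/side0.png

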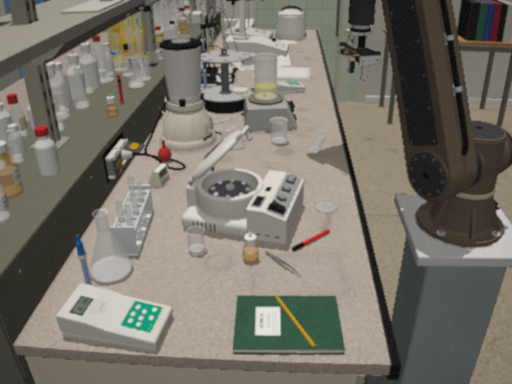

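{"name": "move_arm", "arguments": {"deltas": [[10, 10, 30, 0, 0, -6], [25, 25, 20, 0, 0, -6], [25, 30, 15, 0, 0, -6], [25, 30, 10, 0, 0, -6], [25, 30, 0, 0, 0, -6]], "claw": 255, "squeeze": 20}}

```text
t: 2.22
eef_pos: [0.3356, -0.5106, 0.4825]
ee_rot: [-3.139, 0.003, 2.952]
force: [0.6, -0.9, 0.5]
width: 0.06
```

{"name": "move_arm", "arguments": {"deltas": [[20, 36, 0, 0, 0, -2.4], [15, 38, 0, 0, 0, 0], [10, 38, 0, 0, 0, 0], [5, 38, 0, 0, 0, 0], [5, 38, 0, 0, 0, 0]]}}

```text
t: 2.63
eef_pos: [0.39, -0.3217, 0.4795]
ee_rot: [-3.142, 0.0, 2.916]
force: [1.0, 1.2, 0.5]
width: 0.0265
```

{"name": "move_arm", "arguments": {"deltas": [[10, 38, 0, 0, 0, 0], [10, 38, 0, 0, 0, 0], [10, 38, 0, 0, 0, 0], [10, 38, 0, 0, 0, 0], [10, 38, 0, 0, 0, 0]]}}

```text
t: 3.05
eef_pos: [0.4396, -0.1317, 0.4801]
ee_rot: [3.141, 0.001, 2.916]
force: [2.3, 0.2, -0.4]
width: 0.0011
```

{"name": "move_arm", "arguments": {"deltas": [[28, 28, 0, 0, 0, 0], [35, 24, 0, 0, 0, 0], [35, 24, 0, 0, 0, 0], [35, 24, 0, 0, 0, 0], [35, 17, 0, 0, 0, 0]]}}

```text
t: 3.47
eef_pos: [0.6072, -0.0157, 0.48]
ee_rot: [3.141, 0.001, 2.917]
force: [1.4, -0.3, 1.0]
width: 0.0004
```

```bash
python3 - <<'E'
from h import *
ims=[]
for c in("side","top"):
    ims.append(arm.grab_frame(c)[:,:,::-1].copy())
s=arm.get_state(); print(s["eef_pos"],s["force"],s["q"])
tip=s["eef_pos"]-[0,0,.178]
for c,i in zip(("side","top"),ims):
    x=tuple(int(round(v)) for v in proj(c,tip)); print(c,x); cv2.circle(i,x,1,(0,0,255),-1)
r=lambda i,a,b,d,e:cv2.resize(i[a:b,d:e],(400,400),interpolation=cv2.INTER_CUBIC)
cv2.imwrite("pics/m1.png",np.hstack([r(ims[0],80,220,180,320),r(ims[1],100,240,190,330)]))
E
```

```text
[ 0.60997523 -0.0149682   0.47693663] [ 0.1073749   0.04130961 -0.80936287] [ 2.95249366e-01  2.16617869e-01 -2.17714548e-02  5.22637078e-05
 -1.33523870e+00 -2.08954846e+00]
side (234, 114)
top (262, 143)
```

View pics/m1.png

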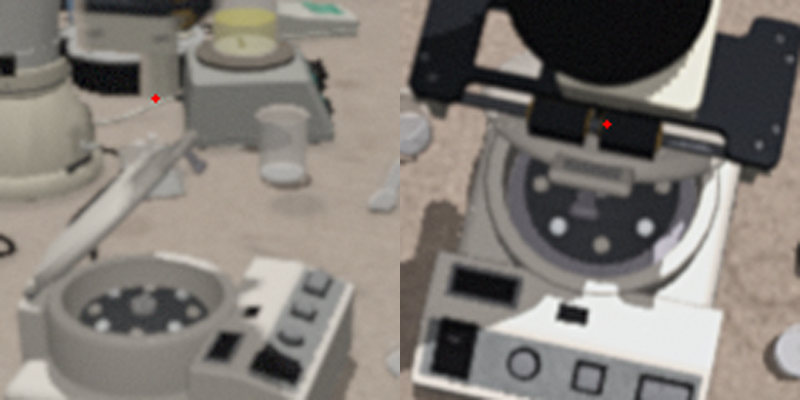

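```bash
python3 - <<'E'
from h import *
i=arm.grab_frame("side")[:,:,::-1].copy()
s=arm.get_state(); print(s["t"])
x=tuple(int(round(v)) for v in proj("side",s["eef_pos"]-[0,0,.178])); cv2.circle(i,x,1,(0,0,255),-1)
cv2.imwrite("pics/m2.png",cv2.resize(i[40:220,160:340],(540,540),interpolation=cv2.INTER_CUBIC))
E
```

```text
3.6167
```

View pics/m2.png

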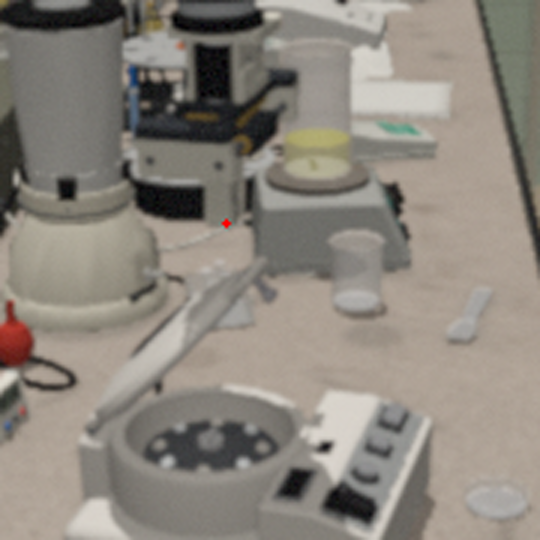

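{"name": "move_arm", "arguments": {"deltas": [[-4, 3, -17, 0, 0, 0], [-4, 3, -17, 0, 0, 0], [-7, 2, -8, 0, 0, 0], [-10, 2, -12, 0, 0, 0], [-10, 2, -12, 0, 0, 0]]}}

```text
t: 4.03
eef_pos: [0.5701, -0.0063, 0.4137]
ee_rot: [3.141, 0.001, 2.915]
force: [0.4, 0.6, 0.2]
width: 0.0001
```

{"name": "move_arm", "arguments": {"deltas": [[-8, 2, -13, 0, 0, 0], [-8, 2, -13, 0, 0, 0], [-6, 1, -14, 0, 0, 0], [-6, 1, -15, 0, 0, 0], [0, 0, 0, 0, 0, 0]]}}

```text
t: 4.45
eef_pos: [0.5407, -0.0004, 0.3568]
ee_rot: [-3.141, -0.003, 2.915]
force: [-1.4, -0.3, -0.2]
width: 0.0005
```

```bash
python3 - <<'E'
from way import *
i=arm.grab_frame("side")[:,:,::-1].copy()
s=arm.get_state(); e=s["eef_pos"]; print(s["t"],e,s["force"],tcp(lidtip(.3)))
for r in arm.spot_point("lid_lip","side")[:1]: print(r)
for a in (.3,.2,.4): print(a,proj("side",W(p,M([0,0,0,a],"lip"))))
cv2.imwrite("pics/m3.png",cv2.resize(i[80:220,190:330],(500,500),interpolation=cv2.INTER_CUBIC))
E
```

```text
4.5 [ 5.41757737e-01 -3.80625214e-04  3.58352250e-01] [ 0.37056762 -1.22101315  0.57921445] [545.9   4.3 356.4]
{'xy': [261.7, 161.8], 'score': 0.94}
0.3 [260.8243366  162.03321715]
0.2 [263.06193976 169.01492934]
0.4 [257.85097997 155.12961399]
```

View pics/m3.png

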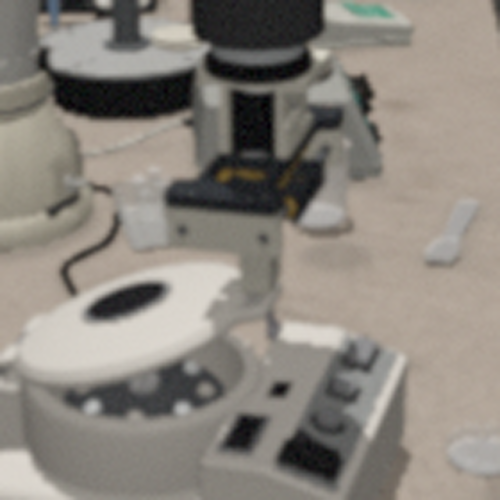

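{"name": "move_arm", "arguments": {"deltas": [[2, 1, -10, 0, 0, 0], [0, 1, -12, 0, 0, 0], [-2, 1, -13, 0, 0, 0], [-2, 1, -12, 0, 0, 0], [-1, 1, -8, 0, 0, 0]]}}

```text
t: 4.97
eef_pos: [0.5407, 0.0047, 0.3046]
ee_rot: [-3.141, 0.002, 2.916]
force: [-2.2, -5.9, 10.5]
width: 0.0005
```

{"name": "move_arm", "arguments": {"deltas": [[0, 0, -4, 0, 0, 0], [0, 0, -3, 0, 0, 0], [0, 0, -3, 0, 0, 0], [0, 0, -2, 0, 0, 0], [0, 0, 0, 0, 0, 0]]}}

```text
t: 5.38
eef_pos: [0.5401, 0.0049, 0.2919]
ee_rot: [-3.141, 0.0, 2.916]
force: [-2.1, -2.8, 6.3]
width: 0.0008
```

{"name": "move_arm", "arguments": {"deltas": [[0, 0, -1, 0, 0, 0], [0, 0, -1, 0, 0, 0], [0, 0, -1, 0, 0, 0], [0, 0, 0, 0, 0, 0], [0, 0, 0, 0, 0, 0]]}}

```text
t: 5.8
eef_pos: [0.5401, 0.0049, 0.2894]
ee_rot: [-3.141, 0.001, 2.916]
force: [-2.0, -2.6, 7.9]
width: 0.0003
```

{"name": "move_arm", "arguments": {"deltas": [[0, 0, -1, 0, 0, 0], [0, 0, -1, 0, 0, 0], [0, 0, -1, 0, 0, 0], [0, 0, -1, 0, 0, 0], [0, 0, 0, 0, 0, 0]]}}

```text
t: 6.22
eef_pos: [0.5401, 0.0049, 0.2855]
ee_rot: [-3.141, 0.001, 2.916]
force: [-4.4, -2.7, 10.0]
width: 0.0002
```

```bash
python3 - <<'E'
from way import *
s=arm.get_state(); e=s["eef_pos"]; print(s["t"],e,s["force"])
for c in("side","top"):
  i=arm.grab_frame(c)[:,:,::-1].copy()
  cv2.imwrite(f"pics/n_{c}.png",i)
  for r in arm.spot_point("lid_lip",c)[:1]: print(c,r,[ (a,proj(c,W(p,M([0,0,0,a],"lip"))).round(1)) for a in (0,.05,.1)])
i=cv2.imread("pics/n_side.png")
cv2.imwrite("pics/m4.png",cv2.resize(i[100:220,190:310],(600,600),interpolation=cv2.INTER_CUBIC))
E
```

```text
6.2167 [0.54008243 0.0048933  0.28554463] [-4.43497344 -2.74617169  9.96729068]
side {'xy': [266.3, 187.4], 'score': 0.81} [(0, array([265.3, 182.9])), (0.05, array([265. , 179.5])), (0.1, array([264.6, 176. ]))]
```

View pics/m4.png

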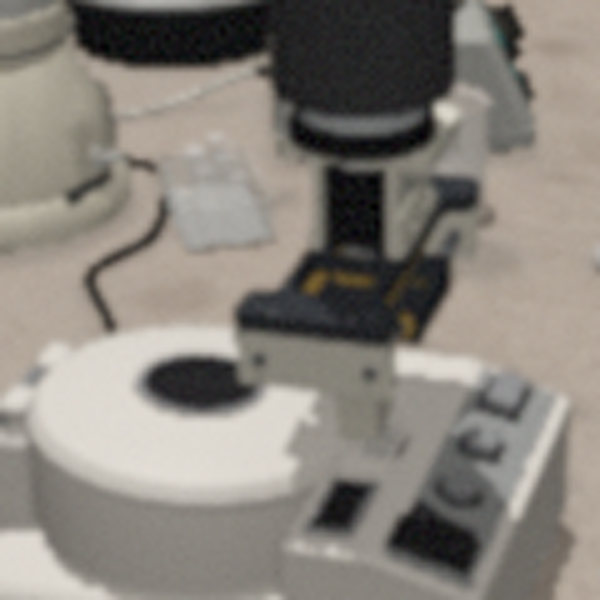

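{"name": "move_arm", "arguments": {"deltas": [[0, 0, -1, 0, 0, 0], [0, 0, -1, 0, 0, 0], [0, 0, -1, 0, 0, 0], [0, 0, -1, 0, 0, 0], [0, 0, 0, 0, 0, 0]]}}

```text
t: 6.83
eef_pos: [0.5402, 0.0049, 0.2821]
ee_rot: [-3.141, 0.001, 2.916]
force: [-5.3, -3.0, 14.3]
width: 0.0005
```

```bash
python3 - <<'E'
from way import *
s=arm.get_state(); e=s["eef_pos"]; print(s["t"],e,s["force"],s["moment"])
i=arm.grab_frame("side")[:,:,::-1].copy()
for r in arm.spot_point("lid_lip","side")[:1]: print(r)
for r in arm.spot_point("lid_hinge","side")[:1]: print(r,proj("side",W(p,(100,0,108))))
S=7; x0,y0=225,145
I=cv2.resize(i[y0:y0+75,x0:x0+100],None,fx=S,fy=S,interpolation=cv2.INTER_CUBIC)
def dot(m,c,w=False):
    q=(proj("side",m if w else W(p,m))+.5-[x0,y0])*S; cv2.circle(I,tuple(int(v) for v in q),3,c,-1)
for y in(-27,27): dot((-114,y,117),(0,255,0)); dot((-94,y,117),(0,255,0))
from itertools import product
m0=np.array([e[0]-p[0],e[1]-p[1]])*1e3; c,sn=np.cos(p[2]),np.sin(p[2])
mx,my=c*m0[0]+sn*m0[1],-sn*m0[0]+c*m0[1]; print(mx,my,e[2]*1e3-178)
for a,b in product((-9.5,9.5),(-21,21)): dot((mx+a,my+b,e[2]*1e3-178),(0,0,255))
cv2.imwrite("pics/m5.png",I)
E
```

```text
6.8333 [0.54015782 0.00491283 0.28205922] [-5.30886708 -2.97045456 14.34292853] [-0.97111619  2.03954947 -0.02358992]
{'xy': [267.0, 190.1], 'score': 0.6}
{'xy': [193.6, 173.7], 'score': 0.91} [194.58034568 176.66544275]
-93.22743902283118 -0.6406677090622388 104.05921505367252
```

View pics/m5.png

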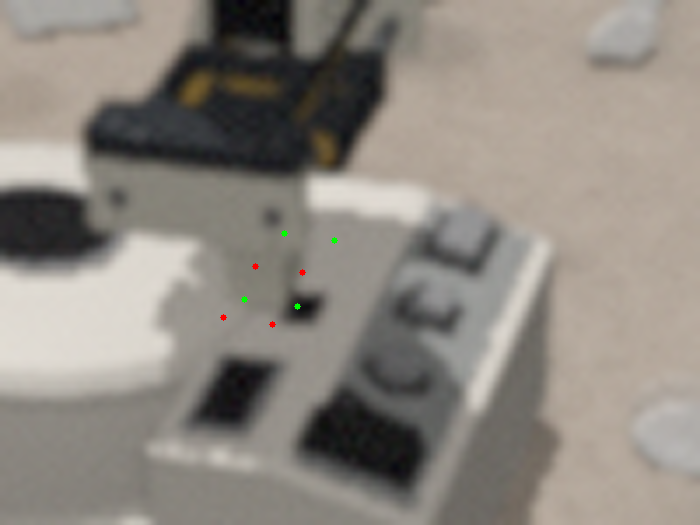

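```bash
python3 - <<'E'
from way import *
o=(onz("top",(250,209.5),.1)-[p[0],p[1],0])*1e3; c,sn=np.cos(p[2]),np.sin(p[2])
print("black square machine",c*o[0]+sn*o[1],-sn*o[0]+c*o[1])
out=[]
for cam,(x0,y0,w) in dict(side=(175,120,110),top=(190,100,140)).items():
    i=arm.grab_frame(cam)[:,:,::-1].copy(); S=400/w
    I=cv2.resize(i[y0:y0+w,x0:x0+w],(400,400),interpolation=cv2.INTER_CUBIC)
    for a,col in((0,(0,255,0)),(.1,(0,0,255))):
        for h in(-2,):
          for t in np.linspace(0,2*np.pi,60):
            r=100+94*np.cos(t); y=94*np.sin(t)
            m=(100-r*np.cos(a)+h*np.sin(a),y,108+r*np.sin(a)+h*np.cos(a))
            q=(proj(cam,W(p,m))+.5-[x0,y0])*S; cv2.circle(I,tuple(int(v) for v in q),1,col,-1)
    out.append(I)
cv2.imwrite("pics/m6.png",np.hstack(out))
E
```

```text
black square machine -109.60783739567944 1.0207585006818967
```

View pics/m6.png

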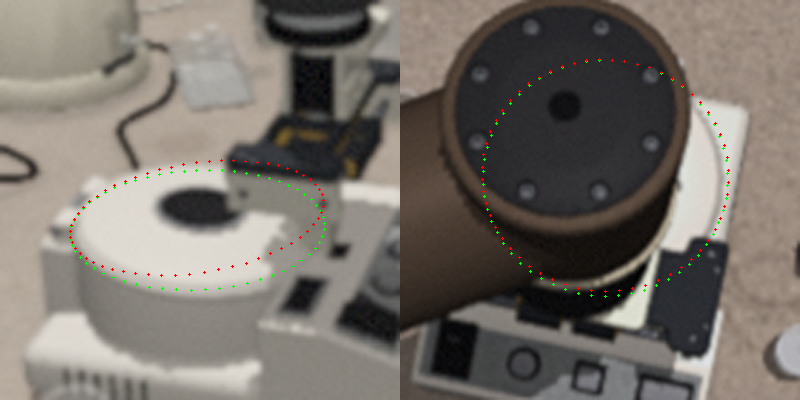

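{"name": "move_arm", "arguments": {"deltas": [[0, 0, 3, 0, 0, 0], [0, 0, 5, 0, 0, 0], [0, 0, 8, 0, 0, 0], [0, 0, 20, 0, 0, 0], [0, 0, 30, 0, 0, 0]]}}

```text
t: 7.5
eef_pos: [0.5394, 0.0052, 0.3452]
ee_rot: [-3.14, -0.004, 2.915]
force: [1.2, 0.8, -0.6]
width: 0.0004
```

```bash
python3 - <<'E'
from way import *
s=arm.get_state(); e=s["eef_pos"]; print(s["t"],e,s["force"],s["moment"])
i=arm.grab_frame("side")[:,:,::-1].copy()
for r in arm.spot_point("lid_lip","side")[:1]: print(r,proj("side",W(p,M([0,0,0,0],"lip"))))
S=6; x0,y0=190,120
I=cv2.resize(i[y0:y0+100,x0:x0+130],None,fx=S,fy=S,interpolation=cv2.INTER_CUBIC)
def dot(m,c):
    q=(proj("side",W(p,m))+.5-[x0,y0])*S; cv2.circle(I,tuple(int(v) for v in q),2,c,-1)
for y in(-27,27): dot((-114,y,117),(0,255,0)); dot((-94,y,117),(0,255,0))
cv2.imwrite("pics/m7.png",I)
E
```

```text
7.5 [0.53936768 0.00521942 0.34524888] [ 1.23168873  0.77980201 -0.62014068] [-0.0100607  -0.11188201 -0.04088174]
{'xy': [265.5, 183.1], 'score': 0.73} [265.28662698 182.87808489]
```

View pics/m7.png

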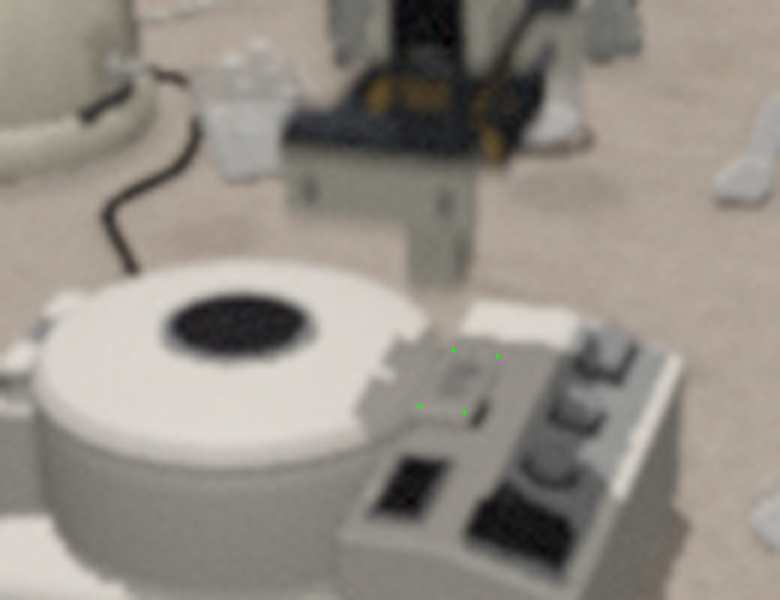

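```bash
python3 - <<'E'
from way import *
e=arm.get_state()["eef_pos"]*1e3
for m in [(-144,82,160),(-144,82,125),(-144,82,104),(-152,-80,160),(-152,-80,110),(-152,-80,99)]: print(m,tcp(m),tcp(m)-e)
E
```

```text
(-144, 82, 160) [509.2  96.8 338. ] [-32.45772736  91.14254013 -13.32949733]
(-144, 82, 125) [509.2  96.8 303. ] [-32.45772736  91.14254013 -48.32949733]
(-144, 82, 104) [509.2  96.8 282. ] [-32.45772736  91.14254013 -69.32949733]
(-152, -80, 160) [465.1 -59.2 338. ] [-76.55772736 -64.85745987 -13.32949733]
(-152, -80, 110) [465.1 -59.2 288. ] [-76.55772736 -64.85745987 -63.32949733]
(-152, -80, 99) [465.1 -59.2 277. ] [-76.55772736 -64.85745987 -74.32949733]
```

{"name": "move_arm", "arguments": {"deltas": [[-8, 25, 0, 0, 0, 0], [-8, 25, 0, 0, 0, 0], [-8, 22, -8, 0, 0, 0], [-8, 19, -20, 0, 0, 0], [0, 0, -20, 0, 0, 0]]}}

```text
t: 8.02
eef_pos: [0.5076, 0.0989, 0.2991]
ee_rot: [3.138, 0.003, 2.918]
force: [-0.1, -0.1, -0.7]
width: 0.0005
```

```bash
python3 - <<'E'
from way import *
i=arm.grab_frame("side")[:,:,::-1].copy()
for n in("rocker_far_half","lid_lip"):
  for r in arm.spot_point(n,"side")[:1]: print(r)
print(proj("side",W(p,(-145.6,82,110))))
s=arm.get_state(); e=s["eef_pos"]*1e3; print(s["t"],e,s["force"],tcp((-144,82,120))-e)
S=8; x0,y0=235,155
I=cv2.resize(i[y0:y0+70,x0:x0+90],None,fx=S,fy=S,interpolation=cv2.INTER_CUBIC)
for m,c in [((-145.6,82,110),(0,255,0))]+[((x,82,e[2]-178),(0,0,255)) for x in(-153.5,-144,-134.5)]:
    q=(proj("side",W(p,m))+.5-[x0,y0])*S; cv2.circle(I,tuple(int(v) for v in q),2,c,-1)
cv2.imwrite("pics/m8.png",I)
E
```

```text
{'xy': [272.0, 204.6], 'score': 0.44}
[273.30261552 202.66105259]
8.1667 [507.65114061  96.45062869 297.76947277] [-0.0315695   0.09895945  0.64613957] [1.54885939 0.34937131 0.23052723]
```

View pics/m8.png

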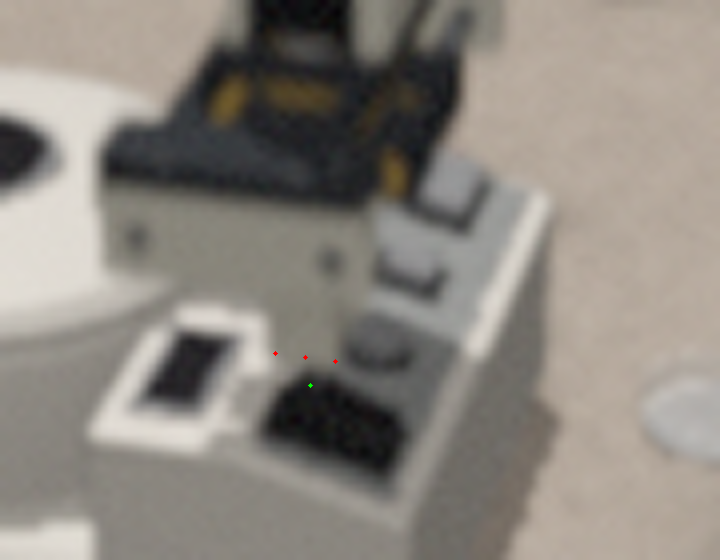

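{"name": "move_arm", "arguments": {"deltas": [[1, 0, -4, 0, 0, 0], [0, 0, -4, 0, 0, 0], [0, 0, -3, 0, 0, 0], [0, 0, -3, 0, 0, 0], [0, 0, 0, 0, 0, 0]]}}

```text
t: 8.58
eef_pos: [0.5109, 0.0961, 0.2865]
ee_rot: [3.139, 0.005, 2.916]
force: [1.2, 0.1, 1.2]
width: 0.0005
```

{"name": "move_arm", "arguments": {"deltas": [[0, 0, -1, 0, 0, 0], [0, 0, -1, 0, 0, 0], [0, 0, -1, 0, 0, 0], [0, 0, 0, 0, 0, 0], [0, 0, 0, 0, 0, 0]]}}

```text
t: 9.0
eef_pos: [0.5105, 0.0961, 0.285]
ee_rot: [3.139, 0.005, 2.917]
force: [-3.6, -1.7, 24.0]
width: 0.0006
```

{"name": "move_arm", "arguments": {"deltas": [[0, 0, 3, 0, 0, 0], [0, 0, 8, 0, 0, 0], [0, 0, 20, 0, 0, 0], [-9, -24, 20, 0, 0, 0], [-9, -36, 5, 0, 0, 0]]}}

```text
t: 9.42
eef_pos: [0.4919, 0.0372, 0.3404]
ee_rot: [3.14, 0.003, 2.919]
force: [1.7, -0.9, 0.5]
width: 0.0004
```

{"name": "move_arm", "arguments": {"deltas": [[-9, -36, 0, 0, 0, 0], [-9, -32, 0, 0, 0, 0], [-9, -28, 0, 0, 0, 0], [0, 0, 0, 0, 0, 0], [0, 0, 0, 0, 0, 0]]}}

```text
t: 9.83
eef_pos: [0.4632, -0.0612, 0.3379]
ee_rot: [3.141, -0.0, 2.913]
force: [1.0, 1.0, 0.7]
width: 0.0004
```

```bash
python3 - <<'E'
from way import *
i=arm.grab_frame("side")[:,:,::-1].copy()
for n in("rocker_far_half","lid_lip"):
  for r in arm.spot_point(n,"side")[:1]: print(r)
s=arm.get_state(); e=s["eef_pos"]*1e3; print(s["t"],e,s["force"],tcp((-152,-80,110))-e)
o=cv2.imread("pics/side0.png"); m=cv2.imread("pics/n_side.png")
f=lambda im,x,y,w:cv2.resize(im[y:y+w,x:x+w],(400,400),interpolation=cv2.INTER_CUBIC)
cv2.imwrite("pics/m9.png",np.hstack([f(o,252,172,50),f(i,252,172,50)]))
cv2.imwrite("pics/last.png",i)
E
```

```text
{'xy': [272.2, 203.6], 'score': 0.4}
{'xy': [267.0, 181.0], 'score': 0.93}
9.9833 [464.16653736 -59.4607597  337.70884634] [-0.7517177   0.83854384 -0.60277159] [  0.93346264   0.2607597  -49.70884634]
```

View pics/m9.png

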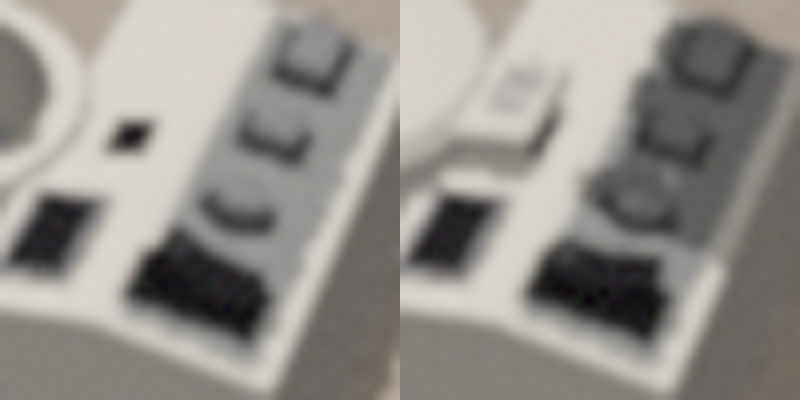

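{"name": "move_arm", "arguments": {"deltas": [[1, 0, -25, 0, 0, 0], [0, 0, -20, 0, 0, 0], [0, 0, -6, 0, 0, 0], [0, 0, -3, 0, 0, 0], [0, 0, -2, 0, 0, 0]]}}

```text
t: 10.4
eef_pos: [0.4653, -0.0593, 0.2816]
ee_rot: [-3.141, -0.001, 2.917]
force: [-1.8, 0.3, 1.6]
width: 0.0004
```

{"name": "move_arm", "arguments": {"deltas": [[0, 0, -1, 0, 0, 0], [0, 0, -1, 0, 0, 0], [0, 0, -1, 0, 0, 0], [0, 0, 0, 0, 0, 0], [0, 0, 0, 0, 0, 0]]}}

```text
t: 10.82
eef_pos: [0.4653, -0.0597, 0.2793]
ee_rot: [3.141, 0.002, 2.916]
force: [0.1, 1.1, 3.9]
width: 0.0007
```

{"name": "move_arm", "arguments": {"deltas": [[0, 0, -1, 0, 0, 0], [0, 0, -1, 0, 0, 0], [0, 0, 0, 0, 0, 0], [0, 0, 0, 0, 0, 0], [0, 0, 0, 0, 0, 0]]}}

```text
t: 11.23
eef_pos: [0.4656, -0.0597, 0.2777]
ee_rot: [3.141, 0.002, 2.916]
force: [-1.9, 1.9, 10.6]
width: 0.0003
```

{"name": "move_arm", "arguments": {"deltas": [[0, 0, -0.5, 0, 0, 0], [0, 0, 0, 0, 0, 0], [0, 0, 0, 0, 0, 0], [0, 0, 0, 0, 0, 0], [0, 0, 0, 0, 0, 0]]}}

```text
t: 11.65
eef_pos: [0.4656, -0.0597, 0.2775]
ee_rot: [3.141, 0.002, 2.917]
force: [-2.5, 2.7, 13.1]
width: 0.0005
```

```bash
python3 - <<'E'
from way import *
i=arm.grab_frame("side")[:,:,::-1]
for n in("rocker_far_half","lid_lip","short_spin_key_top"):
  for r in arm.spot_point(n,"side")[:1]: print(n,r)
l=cv2.imread("pics/last.png").astype(int); print("rocker patch diff",np.abs(i.astype(int)-l)[200:217,266:288].mean())
for c in [x for x in "weigh_bottle_3 rubber_stopper amber_drop_bottle beaker_small marker_red petri_dish tweezers".split()]:
  for r in arm.spot_point(c,"top")[:1]+arm.spot_point(c,"side")[:1]: print(c,np.round(r["xy"]),round(r["score"],2))
s=arm.get_state(); print(s["t"],s["eef_pos"],s["force"])
E
```

```text
rocker_far_half {'xy': [281.8, 267.5], 'score': 0.71}
lid_lip {'xy': [266.9, 183.6], 'score': 0.67}
short_spin_key_top {'xy': [291.7, 178.4], 'score': 0.6}
rocker patch diff 3.3538324420677363
weigh_bottle_3 [327. 226.] 0.71
rubber_stopper [330. 191.] 0.62
amber_drop_bottle [250. 259.] 0.7
beaker_small [215. 263.] 0.72
beaker_small [193. 247.] 0.81
marker_red [213. 262.] 0.65
petri_dish [282. 284.] 0.6
petri_dish [324. 207.] 0.71
tweezers [176. 234.] 0.65
tweezers [284. 267.] 0.62
12.55 [ 0.46563201 -0.05969359  0.27750545] [-3.58861564  2.4929362  14.97413377]
```

```bash
python3 -c "
from station import arm
print(arm.job_done())"
```

```text
the job is handed in; nothing more can be done
None
```

I pushed the lid shut with closed fingers, tipped the rocker on, pressed the oblong key to its stop and handed the job in with the key still held down. No verdict was reported.

- **Lid:** after I backed off, the lip matched its shut position in the side view to within a pixel, and it stayed there. At first I was not sure it had caught, so I pushed about 10 mm past the expected stop, up to 14 N. The lid stop gave softly under that.
- **Rocker:** force rose to 24 N at the stop, and the side view afterwards showed the near half up and the far half down.
- **Oblong key:** force rose to about 13–15 N with almost no further travel, so the key is fully down. The hand-in was at about 12.6 s.
- **Loose things:** nearly all the loose things were reported within a few pixels of where they started. The exceptions:
  - One top-view report placed the beaker elsewhere, but the side view had it in place.
  - The stopper and weighing bottle were checked from the top only, the dropper bottle from the side only.
- **Disagreement:** in the last check the network put the rocker's far half at (282, 267), where the tweezers lie, so I took that as false. The picture patch over the rocker had hardly changed since the earlier look.

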